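Steer the laser cross onto the target tag

TASK

The oil bottle was left standing on the optical board in front of the mirror mount, where it blocks the hand: set it down gently, upright, in the grey tray. Then turn the two screws of the tilted mirror mount, the blue one for sideways and the yellow one for height, until the two red laser lines on the screen cross inside the white centre of the green tag. Let go of everything and leave the other things on the bench where they are.

Things in the scene. Friction and masses are not known exactly. Their poses are not given: they have to be found in the camera images.
- board: metal optical board fixed on the bench, 380 x 180 x 12 mm; origin at the centre of its underside, x along its length from the mount (robot's side) to the screen (far end), y left, z up. It carries the mount, a black laser module under the mirror and the white screen, 150 mm wide, top 199 mm above the bench, white face towards the mount at board x = 160 mm.
- mount: dark mirror mount fixed on the board: square plate 76 x 76 x 10 mm on two cheeks. Origin at the centre of the plate's underside, at board x = -20, y = 0, z = 115 mm. Its z is the axis of both screws, out of the plate: up and back towards the board's near end, 40 degrees from vertical. Outer face at mount z = 10 mm. y is the board's y; x points up the plate, away from the robot.
- screw_h (a joint): turn of the blue knob (rad, from -2.5 to 2.5, positive = counterclockwise seen from the knob's free end, that is about mount +z). +1 rad moves the upright laser line 16 mm to board +y (left), in proportion. Stiffness: about 0.03 N m of friction, stays where it is left.
- screw_v (a joint): turn of the yellow knob, same sense, range and friction; +1 rad moves the level laser line 16 mm up, in proportion.
- screw_h_grip (a point): grip point on the axis of the blue round ribbed knob (22 mm across, 28 mm long, spans mount z = 28 to 56 mm, this point is at 44 mm; a brass bush 15 mm across lies under it down to the plate). At mount x = -26 mm, y = +26 mm: the lower, left knob. Its z is the screw axis, outward; it turns with the knob.
- screw_v_grip (a point): the same point on the yellow knob, at mount x = +26 mm, y = -26 mm: the upper, right knob.
- line_upright_mid (a point): point on the upright red laser line on the screen's face (2 mm wide, over the screen's height), 125 mm above the bench; the line moves along board y only, with the blue knob. The two lines are the cross that the mirror throws.
- line_level_mid (a point): middle of the level red laser line (2 mm wide, over the screen's width), at board y = 0; the line moves up and down only, with the yellow knob.
- target_centre (a point): centre of the green round tag (26 mm across) with a white centre 9 mm across, stuck flat on the screen 20 to 28 mm left or right of its middle. The lines cross here when the upright line has this board y and the level line this height; each to within 5 mm is enough. Axes as the board's.
- target_tag: the green tag itself; origin at its centre on the screen's face, x away from the robot along the board.
- old_tag: a plain grey round tag of 26 mm on the other side of the screen, of no concern.
- oil_bottle: white bottle with blue cap, standing on the board just in front of the mount: 65 mm across, 170 mm tall, body up to 146 mm, above it the cap, 34 mm across, from 146 to 169 mm. 0.25 to 0.5 kg. Origin at the centre of its foot, z up along the bottle.
- tray: low open square tray of grey plastic fixed on the bench to the left of the board, 130 x 130 x 16 mm, wall and floor 4 mm; origin at the centre of its underside.
- hex_key_set: bystander: red hex key set, 30 x 92 x 20 mm, on the board; origin under its centre.
- blank_plug_1: bystander: metal blank plug, 20 mm across, 22 mm tall, on the board near the bottle; origin under its centre.
- tape_1: bystander: roll of black tape, 55 mm across, 19 mm high, on the board; origin under its centre.
- sample_box: bystander: white sample box, 70 x 63 x 48 mm, on the bench left of the board; origin under its centre.
- adapter_4: bystander: small brass pipe adapter, 19 mm across, 26 mm tall, on the bench between tray and board; origin under its centre.
- weight_3a: bystander: flat slotted weight, 82 mm across, 12 mm high, on the bench left of the tray; origin under its centre.
There are look-alikes about, which are no part of the job. There is more than one size of the oil_bottle; the job needs the largest.

How it is judged:
On the way, in this order (a step that is already met when the one before it is completed fails the run):
1. the oil bottle stands upright in the tray, released (horizontal distance between oil_bottle and tray below 0.04 m and height (world z) of oil_bottle below 0.012 m and angle between oil_bottle's own z axis and vertical below 0.1 rad and linear speed of oil_bottle below 0.03 m/s and contact force between the fingers and oil_bottle below 0.1 N), for 0.2 s.
2. the two laser lines cross in the white centre of the green tag (y of line_upright_mid in the frame of target_centre between -0.005 and 0.005 m and z of line_level_mid in the frame of target_centre between -0.005 and 0.005 m), for 0.2 s.
At the end, for the whole second after the job is handed in: The oil bottle stands upright (within 6 degrees) and at rest on the tray's floor, within 40 mm of the tray's centre, and is released; the screws are at rest and the upright laser line is within 5 mm sideways, and the level one within 5 mm in height, of the centre of the green tag (all of step 1 and all of step 2 and velocity of joint screw_h between -0.05 and 0.05 rad/s and velocity of joint screw_v between -0.05 and 0.05 rad/s); the robot touches nothing.
It fails at once if a bystander (hex key set, blank plug, tape, sample box, adapter or weight) is shifted by more than 20 mm (distance of any of hex_key_set, blank_plug_1, tape_1, sample_box, adapter_4, weight_3a from where it was at the start of the episode above 0.02 m).
It fails at once if the oil bottle is tipped by more than 35 degrees (angle between oil_bottle's own z axis and vertical above 0.61 rad).
It fails at once if the oil bottle is dropped (falls free of the fingers at over 0.6 m/s) (linear speed of oil_bottle above 0.6 m/s and contact force between the fingers and oil_bottle below 0.1 N).
It also fails if it takes over 64 s, if anything falls off the work surface, if the arm or the gripper's body presses on something with over 40 N, if the wrist force passes 120 N, or if a joint passes its speed limit or range.

ROBOT

A 7-joint arm with a two-finger parallel gripper is mounted at the origin on a cart in front of the work surface, level with it; the furniture and walls round the work are solid. World frame = base frame: x ahead of the robot, y to its left, z up, the work surface at z = 0. Lengths are in m, angles in rad, forces in N, time in s.
With the tool pointing down it reaches from about 0.4 to 0.85 m from the base axis. Payload 4.5 kg.
Tool frame: the origin (TCP) lies at the very end of the fingers, on their centre line; the grasp point (between the pads) lies 19 mm behind it; z points along the fingers, x is the direction in which the jaws open and shut, and the axes are right-handed (so a half turn about z gives the same grasp; the last joint's range is limited). The gripper opens to 88 mm and grips with 3 to 60 N. Pads are 18 mm wide; open, the fingers measure 123 mm over their backs; the gripper's body (75 mm by 187 mm) begins 45 mm behind the grasp point.
Start: joints at [1.374, 0.689, -0.195, 1.565, 0.157, 0.902, -0.215], TCP at [0.143, -0.608, 0.239] pointing down, gripper open.
Joint ranges: [-3.01, 3.01], [-0.46, 2.08], [-1.47, 1.51], [0.13, 2.56], [-1, 4.14], [0.04, 2.09], [-2.66, 2.66]. Speed limits (rad/s): [2.57, 2.57, 3.14, 3.14, 3.14, 3.14, 3.14].

INTERFACE

Orientations are given as a unit quaternion [x, y, z, w].
In Python, from plant import * gives the robot as it stands.
- The arm moves only by the tool apply_moves, never from a script. Its argument "series" is a list of rows, each an object of numbers: "x", "y", "z": the shift along the tool's x, y, z in units of 80 cm (1.0 is 80 cm); "wx", "wy", "wz": the turn, a rotation vector about the tool's x, y, z in units of pi rad (1.0 is pi rad); "fingers": the opening, from -1 (shut) to 1 (fully open), so that 0 is half open. In form: [{"x": .., "y": .., "z": .., "wx": .., "wy": .., "wz": .., "fingers": ..}, ...]. A call has 1 to 8 rows; each row shifts and turns the pose as measured when the row begins, along the tool's axes as they then stand; what a row does not reach is not made up. A row lasts 1/8 s, in which the tool goes at most 62.5 mm and 10.7 degrees, less where a joint would pass 70% of its speed; a pose out of reach is approached as far as the arm can. A call with a number of a shift or a turn outside -1 to 1 is refused whole. A call with a gripper value outside its range is refused whole. The fingers move at their own pace and stop on an object; "force" is the grip in N (left out, the last holds). Time passes only in rows, so rows that do not move let the fingers close. It gives the time, the measured TCP pose, the force and the opening at its end, in the units of the state.
- get_state(): the state, without advancing time (a new reading comes with each control period).
- snapshot(name): name is "side" or "top"; returns (picture, depth): 480x640x3 uint8, red, green, blue; 480x640 float32, m along the optical axis (not along the pixel's ray), 0 where there is no reading.
- camera_model(name): a dict with "camera_matrix" (3x3 intrinsics, pixels), "world_from_camera" (4x4, takes a point from camera to world coordinates). Camera axes: x right, y up, looking along -z (the intrinsics and any distortion apply to the point x, -y, -z); pixel columns grow to the right and rows downward; lengths in m; the calibration is good to about 2 mm. A picture is of the moment at which its call begins. camera_model takes no time and is no camera call.
- finish_job(): hands the job in, once; it reports no verdict.
The state is a dict: "clock": time; "q": joint angles; "qd": joint speeds; "joint_torque": joint torques, N m; "tool_pos": TCP position; "eef_rot": TCP orientation; "contact_force": force on the tool from outside, world axes, zero at the start; "moment": the same for the moment, N m; "opening": opening from 0.0 (shut) to 1.0 (fully open).
Only numpy, scipy, OpenCV 4.12 (cv2) and the standard library are available. Lean on these libraries where they do the work, as an engineer would, in place of code of your own. Each camera call takes 0.05 s, during which the arm holds its last target. There are 200 camera calls.

## Working session

There is one attempt and no reset: what is moved stays moved. The work goes in short steps, Python scripts to look and compute and a tool call to move; the robot and the scene stay as the last step left them, time stands still between calls to the robot, and variables do not carry over. Pictures are saved under pics/ and viewed, about 8 in all and at most 12, crops included, and the job is handed in when it is done.

Besides the shell and the picture viewer there is one more tool, called after "Request:" as name(argument=value, ...), one argument or row to a line, values as JSON. apply_moves: Moves the arm, as the interface text tells. Its arguments: {"type":"object","properties":{"series":{"type":"array","items":{"type":"object","properties":{"x":{"type":"number"},"y":{"type":"number"},"z":{"type":"number"},"wx":{"type":"number"},"wy":{"type":"number"},"wz":{"type":"number"},"fingers":{"type":"number"}}}},"force":{"type":"number"}},"required":["series"]}

```bash
mkdir -p pics; ls; python3 - <<'E'
from plant import *
import cv2,numpy as np
for n in("side","top"):
    p,d=snapshot(n); cv2.imwrite(f"pics/{n}0.png",p[:,:,::-1]); np.save(f"pics/{n}0.npy",d)
    m=camera_model(n); print(n,np.round(m["camera_matrix"],1).tolist(),np.round(m["world_from_camera"],3).tolist(),[k for k in m])
s=get_state();print(s)
E
```

```text
pics
side [[506.7, 0.0, 325.5], [0.0, 506.7, 244.3], [0.0, 0.0, 1.0]] [[0.896, 0.239, -0.375, 0.193], [-0.444, 0.524, -0.726, -0.626], [0.023, 0.817, 0.576, 0.695], [0.0, 0.0, 0.0, 1.0]] ['camera_matrix', 'world_from_camera']
top [[568.5, 0.0, 310.7], [0.0, 568.5, 238.2], [0.0, 0.0, 1.0]] [[0.029, 0.995, -0.093, 0.454], [-1.0, 0.03, 0.006, 0.1], [0.009, 0.092, 0.996, 1.462], [0.0, 0.0, 0.0, 1.0]] ['camera_matrix', 'world_from_camera']
{'clock': 0.1, 'q': array([ 1.37378685,  0.68987652, -0.19453792,  1.56619741,  0.15726863,
        0.90250742, -0.21509352]), 'qd': array([-0.00072163, -0.00204917,  0.00133421, -0.00205252, -0.00115999,
       -0.00048264, -0.00150063]), 'joint_torque': array([-2.96058075e-03, -5.28503573e+01, -1.27124503e+00, -1.53839833e+01,
       -5.25113451e-02,  1.98647002e-03,  3.65484129e-05]), 'tool_pos': array([ 0.14282812, -0.6078977 ,  0.23801676]), 'eef_rot': array([ 7.83847810e-01, -6.20952470e-01, -6.52411872e-04, -4.63801589e-04]), 'contact_force': array([-0.07639392,  0.23582026,  0.06781361]), 'moment': array([-0.02591799, -0.00636607, -0.02072305]), 'opening': 0.99964557581763}
```

View pics/side0.png

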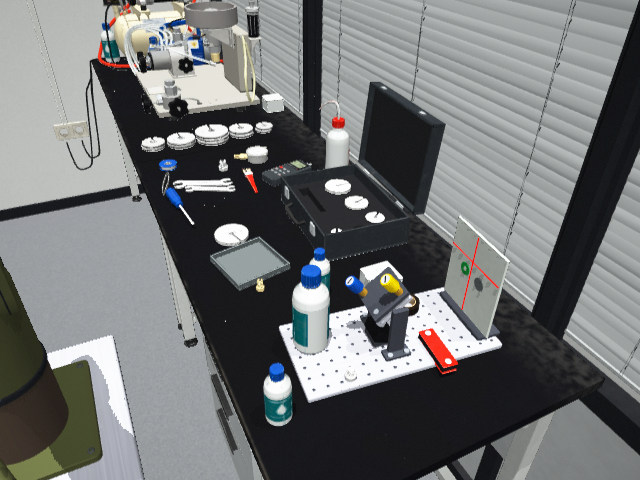

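View pics/top0.png

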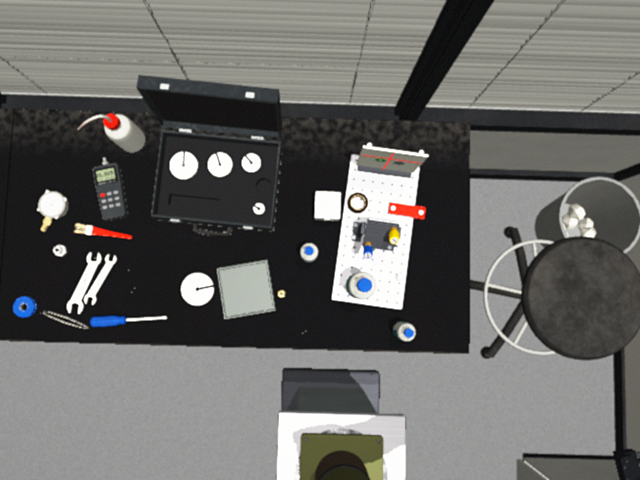

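The side picture shows three white, blue-capped bottles. The big one stands on the board at (311,310), with smaller ones at (278,395) and (320,265). The one on the board is the largest and stands in front of the mount, so it fits. The tray is at (250,262), and the green tag at (465,268) lies left of the grey one.

```bash
cat > h.py <<'E'
from plant import *
import cv2,numpy as np
from scipy.spatial.transform import Rotation as R
def cam(n):
    m=camera_model(n); return np.array(m["camera_matrix"]),np.array(m["world_from_camera"])
def cloud(n,d):
    K,T=cam(n); v,u=np.mgrid[0:480,0:640]
    P=np.stack([(u-K[0,2])/K[0,0]*d,-(v-K[1,2])/K[1,1]*d,-d],-1)
    return P@T[:3,:3].T+T[:3,3]
def onplane(n,u,v,p0,nrm):
    K,T=cam(n); r=T[:3,:3]@np.array([(u-K[0,2])/K[0,0],-(v-K[1,2])/K[1,1],-1]); o=T[:3,3]
    return o+r*(np.dot(np.array(p0)-o,nrm)/np.dot(r,nrm))
def proj(n,P):
    K,T=cam(n); c=(np.asarray(P)-T[:3,3])@T[:3,:3]
    return np.array([K[0,2]+K[0,0]*c[0]/-c[2],K[1,2]-K[1,1]*c[1]/-c[2]])
E
python3 - <<'E'
from h import *
c=lambda n:cv2.imread(f"pics/{n}0.png")
for n in("side","top"):
    im=c(n);hsv=cv2.cvtColor(im,cv2.COLOR_BGR2HSV);C=cloud(n,np.load(f"pics/{n}0.npy"))
    H,S,V=[hsv[...,i].astype(int) for i in range(3)]
    reg=(C[...,0]>.3)&(C[...,0]<.95)&(C[...,1]>-.3)&(C[...,1]<.5)&(C[...,2]>.003)
    for nm,m in dict(blue=(abs(H-108)<10)&(S>150)&(V>80),yellow=(abs(H-27)<6)&(S>150)&(V>120),green=(abs(H-65)<15)&(S>100),red=((H<6)|(H>174))&(S>150)).items():
        k,l,st,ce=cv2.connectedComponentsWithStats((m&reg).astype(np.uint8))
        for i in range(1,k):
            if st[i,4]>8: print(n,nm,st[i].tolist(),ce[i].round(1),np.median(C[l==i],0).round(3),C[l==i].min(0).round(3),C[l==i].max(0).round(3))
    if n=="top":
        m=(C[...,2]>.006)&(C[...,2]<.02)&(C[...,0]>.3)&(C[...,0]<.9)&(V>120)&(S<60)&(C[...,1]<.1)&(C[...,1]>-.25)
        k,l,st,ce=cv2.connectedComponentsWithStats(m.astype(np.uint8)); i=1+np.argmax(st[1:,4])
        pts=C[l==i]; print("board",pts[:,2].mean(),cv2.boxPoints(cv2.minAreaRect(pts[:,:2].astype(np.float32))).round(4).tolist())
        m=(C[...,2]<.03)&(V>90)&(S<60)&(C[...,0]>.3)&(C[...,0]<.65)&(C[...,1]>.12)&(C[...,1]<.32)
        k,l,st,ce=cv2.connectedComponentsWithStats(m.astype(np.uint8))
        for i in range(1,k):
            if st[i,4]>300:
                pts=C[l==i]; r=cv2.minAreaRect(pts[:,:2].astype(np.float32));print("tray?",r,pts[:,2].mean(),ce[i])
        print("bottlecap by plane",onplane("top",364,286,[0,0,.181],[0,0,1]))
im=cv2.resize(c("side")[200:360,240:520],None,fx=2.8,fy=2.8,interpolation=cv2.INTER_CUBIC);cv2.imwrite("pics/crop1.png",im)
E
```

```text
side blue [314, 247, 11, 14, 133] [319.1 253.3] [0.549 0.09  0.11 ] [0.54  0.082 0.009] [0.61  0.236 0.115]
side blue [301, 265, 20, 23, 406] [310.5 275.9] [ 0.469 -0.041  0.179] [ 0.455 -0.051  0.154] [ 0.487 -0.017  0.183]
side blue [345, 276, 19, 18, 165] [355.2 285.7] [ 0.55  -0.051  0.134] [ 0.535 -0.056  0.115] [ 0.566 -0.034  0.149]
side blue [269, 363, 15, 19, 232] [276.3 371.8] [ 0.362 -0.151  0.112] [ 0.353 -0.159  0.095] [ 0.375 -0.135  0.116]
side yellow [380, 274, 20, 19, 190] [391.3 284.5] [ 0.584 -0.108  0.167] [ 0.568 -0.113  0.129] [ 0.614 -0.058  0.181]
side green [461, 262, 9, 13, 77] [464.8 267.9] [ 0.776 -0.073  0.114] [ 0.773 -0.084  0.102] [ 0.778 -0.059  0.127]
side red [453, 238, 46, 65, 164] [473.2 266.8] [ 0.773 -0.09   0.141] [ 0.764 -0.165  0.044] [ 0.783 -0.021  0.193]
side red [419, 329, 39, 39, 576] [437.7 348.3] [ 0.666 -0.155  0.027] [ 0.648 -0.199  0.021] [ 0.688 -0.106  0.031]
side red [435, 362, 22, 13, 62] [445.  369.5] [ 0.655 -0.195  0.012] [ 0.648 -0.2    0.009] [ 0.676 -0.17   0.018]
top blue [305, 247, 8, 8, 50] [308.6 250.5] [0.549 0.095 0.
[... 455 characters left out ...]
1] [ 0.568 -0.115  0.117] [ 0.603 -0.086  0.187]
top red [383, 154, 11, 15, 33] [388.  160.8] [ 0.771 -0.088  0.128] [ 0.769 -0.092  0.035] [ 0.773 -0.087  0.188]
top red [389, 203, 38, 17, 343] [407.6 210.6] [ 0.665 -0.155  0.028] [ 0.454 -0.206  0.003] [0.684 0.1   1.462]
board 0.013368387011968753 [[0.41370001435279846, -0.14550000429153442], [0.7904000282287598, -0.1881999969482422], [0.8109999895095825, -0.006200000178068876], [0.4343000054359436, 0.036400001496076584]]
tray? ((0.45503485202789307, 0.25259870290756226), (0.13258714973926544, 0.13102729618549347), 11.435590744018555) 0.006739433329251438 [245.92656426 289.23491945]
bottlecap by plane [ 0.46856374 -0.03083572  0.181     ]
```

View pics/crop1.png

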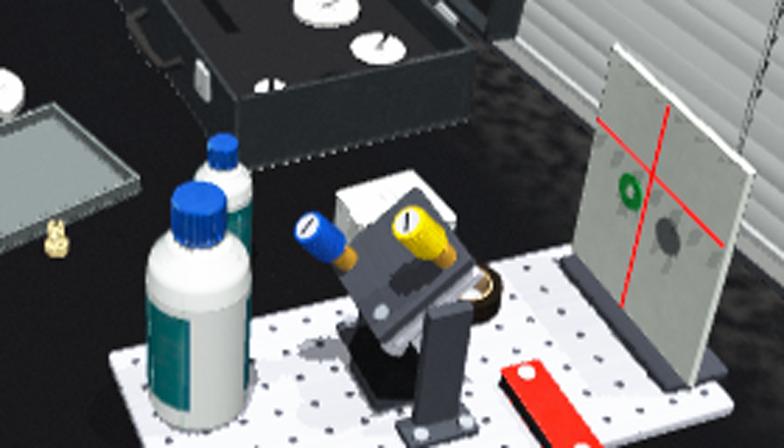

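Crop: the large bottle is confirmed as the only one on the board and the tallest. The line cross sits up and right of the green tag, so blue must turn positive and yellow negative. Now I'll measure the line errors and plan the approach.

```bash
cat >> h.py <<'E'
BC=np.array([.6123,-.0759,0]);YAW=-.113
RB=R.from_euler('z',YAW).as_matrix()
def b2w(p): return BC+RB@np.array(p)
s4,c4=np.sin(np.radians(40)),np.cos(np.radians(40))
RM=RB@np.array([[c4,0,-s4],[0,1,0],[s4,0,c4]])
def m2w(p): return b2w([-.02,0,.115])+RM@np.array(p)
def lines(n,im):
    hsv=cv2.cvtColor(im,cv2.COLOR_BGR2HSV);H,S,V=[hsv[...,i].astype(int) for i in range(3)]
    P=np.full((480,640,3),9.)
    v,u=np.mgrid[0:480,0:640];K,T=cam(n)
    r=np.stack([(u-K[0,2])/K[0,0],-(v-K[1,2])/K[1,1],-np.ones(u.shape)],-1)@T[:3,:3].T;nr=RB[:,0];o=T[:3,3]
    P=o+r*(np.dot(b2w([.16,0,0])-o,nr)/(r@nr))[...,None]
    B=(P-BC)@RB; y,z=B[...,1],B[...,2]
    on=(abs(y)<.08)&(z>.03)&(z<.205)
    red=((H<8)|(H>172))&(S>110)&on; g=(abs(H-65)<18)&(S>80)&on
    gc=[(y[g].min()+y[g].max())/2,(z[g].min()+z[g].max())/2]
    yr,zr=y[red],z[red]
    hy,e=np.histogram(yr,80,(-.08,.08)); y0=e[hy.argmax()]+.001
    hz,e=np.histogram(zr,100,(.02,.22)); z0=e[hz.argmax()]+.001
    yl=np.median(yr[(abs(yr-y0)<.006)&(abs(zr-z0)>.01)]); zl=np.median(zr[(abs(zr-z0)<.006)&(abs(yr-yl)>.01)])
    return dict(tag=np.round(gc,4),y=round(yl,4),z=round(zl,4),n=(int(g.sum()),int(red.sum())),dy=round((yl-gc[0])*1e3,1),dz=round((zl-gc[1])*1e3,1))
def plan(tp,tR,n=None):
    """rows in tool units to reach world pose"""
    s=get_state();p=np.array(s["tool_pos"]);r0=R.from_quat(s["eef_rot"]);r1=R.from_matrix(tR)
    rv=(r0.inv()*r1).as_rotvec();n=n or int(max(np.ceil(np.linalg.norm(tp-p)/.06),np.ceil(np.linalg.norm(rv)/.175),1))
    dr=R.from_rotvec(rv/n);out=[];r=r0
    for i in range(n):
        out.append(np.r_[r.inv().apply((tp-p)/n)/.8,rv/n/np.pi].round(4).tolist());r=r*dr
    print(n,"rows clock",s["clock"],"pos",p.round(4),"q",np.array(s["q"]).round(2),"F",np.array(s["contact_force"]).round(1),"op",round(s["opening"],3))
    for o in out: print(o)
def down(a):  # tool down, x axis at azimuth a
    x=np.array([np.cos(a),np.sin(a),0]);z=np.array([0,0,-1.]);return np.stack([x,np.cross(z,x),z],1)
E
python3 - <<'E'
from h import *
print(lines("side",cv2.imread("pics/side0.png")));
for nm,p in(("blue",[-.026,.026,.044]),("yel",[.026,-.026,.044])):
    for z in(.044,.056): p[2]=z;P=m2w(p);print(nm,z,P.round(4),proj("side",P).round(1),proj("top",P).round(1))
for P in ([.47,-.031,.181],):print(proj("side",P),proj("top",P))
plan(np.array([.40,-.35,.27]),down(-.72))
E
```

```text
{'tag': array([0.0204, 0.1153]), 'y': np.float64(0.0036), 'z': np.float64(0.1424), 'n': (82, 197), 'dy': np.float64(-16.8), 'dz': np.float64(27.1)}
blue 0.044 [ 0.5475 -0.0424  0.132 ] [351.8 284.1] [367.5 252.6]
blue 0.056 [ 0.5398 -0.0415  0.1412] [348.  280.9] [367.4 255.6]
yel 0.044 [ 0.5812 -0.0985  0.1654] [387.3 282.8] [393.8 237.7]
yel 0.056 [ 0.5735 -0.0977  0.1746] [383.5 279.4] [394.  240.6]
[308.69540715 269.7274483 ] [364.08593749 285.3611286 ]
7 rows clock 0.1 pos [ 0.1428 -0.6079  0.238 ] q [ 1.37  0.69 -0.19  1.57  0.16  0.9  -0.22] F [-0.1  0.2  0.1] op 1.0
[-0.0343, -0.0552, -0.0057, -0.0, 0.0001, -0.0282]
[-0.0293, -0.0581, -0.0057, -0.0, 0.0001, -0.0282]
[-0.0241, -0.0604, -0.0057, -0.0, 0.0001, -0.0282]
[-0.0186, -0.0623, -0.0057, -0.0, 0.0001, -0.0282]
[-0.013, -0.0637, -0.0057, -0.0, 0.0001, -0.0282]
[-0.0073, -0.0646, -0.0057, -0.0, 0.0001, -0.0282]
[-0.0016, -0.065, -0.0057, -0.0, 0.0001, -0.0282]
```

Request:
apply_moves(
  series=[
    {"x": -0.034,"y": -0.055,"z": -0.006,"wz": -0.028,"fingers": 0.4},
    {"x": -0.029,"y": -0.058,"z": -0.006,"wz": -0.028,"fingers": 0.4},
    {"x": -0.024,"y": -0.06,"z": -0.006,"wz": -0.028,"fingers": 0.4},
    {"x": -0.019,"y": -0.062,"z": -0.006,"wz": -0.028,"fingers": 0.4},
    {"x": -0.013,"y": -0.064,"z": -0.006,"wz": -0.028,"fingers": 0.4},
    {"x": -0.007,"y": -0.065,"z": -0.006,"wz": -0.028,"fingers": 0.4},
    {"x": -0.002,"y": -0.065,"z": -0.006,"wz": -0.028,"fingers": 0.4},
  ],
  force=30,
)

```text
schema error: expected keys x, y, z, wx, wy, wz, fingers
```

```bash
python3 - <<'E'
from h import *
plan(np.array([.47,-.031,.235]),down(0.))
E
```

```text
12 rows clock 0.1 pos [ 0.1428 -0.6079  0.238 ] q [ 1.37  0.69 -0.19  1.57  0.16  0.9  -0.22] F [-0.1  0.2  0.1] op 1.0
[-0.0507, -0.0469, 0.0004, -0.0, 0.0, -0.0355]
[-0.0452, -0.0523, 0.0004, -0.0, 0.0, -0.0355]
[-0.039, -0.057, 0.0004, -0.0, 0.0, -0.0355]
[-0.0325, -0.061, 0.0004, -0.0, 0.0, -0.0355]
[-0.0255, -0.0642, 0.0004, -0.0, 0.0, -0.0355]
[-0.0181, -0.0667, 0.0003, -0.0, 0.0, -0.0355]
[-0.0106, -0.0683, 0.0003, -0.0, 0.0, -0.0355]
[-0.0029, -0.069, 0.0003, -0.0, 0.0, -0.0355]
[0.0048, -0.0689, 0.0003, -0.0, 0.0, -0.0355]
[0.0124, -0.068, 0.0003, -0.0, 0.0, -0.0355]
[0.0199, -0.0661, 0.0003, -0.0, 0.0, -0.0355]
[0.0272, -0.0635, 0.0003, -0.0, 0.0, -0.0355]
```

All keys are required.

Request:
apply_moves(
  series=[
    {"x": -0.034,"y": -0.055,"z": -0.006,"wx": 0,"wy": 0,"wz": -0.028,"fingers": 0.4},
    {"x": -0.029,"y": -0.058,"z": -0.006,"wx": 0,"wy": 0,"wz": -0.028,"fingers": 0.4},
    {"x": -0.024,"y": -0.06,"z": -0.006,"wx": 0,"wy": 0,"wz": -0.028,"fingers": 0.4},
    {"x": -0.019,"y": -0.062,"z": -0.006,"wx": 0,"wy": 0,"wz": -0.028,"fingers": 0.4},
    {"x": -0.013,"y": -0.064,"z": -0.006,"wx": 0,"wy": 0,"wz": -0.028,"fingers": 0.4},
    {"x": -0.007,"y": -0.065,"z": -0.006,"wx": 0,"wy": 0,"wz": -0.028,"fingers": 0.4},
    {"x": -0.002,"y": -0.065,"z": -0.006,"wx": 0,"wy": 0,"wz": -0.028,"fingers": 0.4},
  ],
  force=30,
)

```text
clock: 0.98
tool_pos: [0.4008, -0.3449, 0.269]
eef_rot: [0.937, -0.35, -0.003, -0.001]
contact_force: [0.6, -0.2, -0.4]
opening: 0.697
```

```bash
python3 - <<'E'
from h import *
plan(np.array([.47,-.031,.235]),down(0.))
E
```

```text
6 rows clock 0.975 pos [ 0.4008 -0.3449  0.269 ] q [ 0.85  0.54 -0.37  1.81  0.25  0.85 -0.35] F [ 0.6 -0.2 -0.4] op 0.697
[-0.0319, -0.0588, 0.0072, -0.0001, 0.0003, -0.0379]
[-0.0247, -0.0622, 0.0072, -0.0001, 0.0003, -0.0379]
[-0.0172, -0.0647, 0.0071, -0.0001, 0.0003, -0.0379]
[-0.0094, -0.0663, 0.0071, -0.0001, 0.0003, -0.0379]
[-0.0014, -0.0669, 0.0071, -0.0001, 0.0003, -0.0379]
[0.0065, -0.0666, 0.0071, -0.0001, 0.0003, -0.0379]
```

Request:
apply_moves(
  series=[
    {"x": -0.032,"y": -0.059,"z": 0.007,"wx": 0,"wy": 0,"wz": -0.038,"fingers": 0.4},
    {"x": -0.025,"y": -0.062,"z": 0.007,"wx": 0,"wy": 0,"wz": -0.038,"fingers": 0.4},
    {"x": -0.017,"y": -0.065,"z": 0.007,"wx": 0,"wy": 0,"wz": -0.038,"fingers": 0.4},
    {"x": -0.009,"y": -0.066,"z": 0.007,"wx": 0,"wy": 0,"wz": -0.038,"fingers": 0.4},
    {"x": -0.001,"y": -0.067,"z": 0.007,"wx": 0,"wy": 0,"wz": -0.038,"fingers": 0.4},
    {"x": 0.006,"y": -0.067,"z": 0.007,"wx": 0,"wy": 0,"wz": -0.038,"fingers": 0.4},
    {"x": 0,"y": 0,"z": 0,"wx": 0,"wy": 0,"wz": 0,"fingers": 0.4},
  ],
)

```text
clock: 1.85
tool_pos: [0.4711, -0.0156, 0.235]
eef_rot: [1.0, 0.017, -0.001, -0.003]
contact_force: [-0.7, -0.3, 0.9]
opening: 0.698
```

```bash
python3 - <<'E'
from h import *
plan(np.array([.47,-.031,.162]),down(0.),3)
E
```

```text
3 rows clock 1.85 pos [ 0.4711 -0.0156  0.235 ] q [ 0.3   0.54 -0.55  2.01  0.41  0.71 -0.48] F [-0.7 -0.3  0.9] op 0.698
[-0.0006, 0.0066, 0.0304, -0.0006, 0.0002, 0.0036]
[-0.0006, 0.0065, 0.0304, -0.0006, 0.0002, 0.0036]
[-0.0005, 0.0065, 0.0304, -0.0006, 0.0002, 0.0036]
```

Request:
apply_moves(
  series=[
    {"x": -0.001,"y": 0.019,"z": 0.004,"wx": 0,"wy": 0,"wz": 0.01,"fingers": 0.4},
    {"x": 0,"y": 0,"z": 0.02,"wx": 0,"wy": 0,"wz": 0,"fingers": 0.4},
    {"x": 0,"y": 0,"z": 0,"wx": 0,"wy": 0,"wz": 0,"fingers": 0.4},
  ],
)

```text
clock: 2.22
tool_pos: [0.4695, -0.0375, 0.2144]
eef_rot: [1.0, -0.005, -0.002, -0.001]
contact_force: [-0.1, 0.2, 0.5]
opening: 0.699
```

```bash
python3 - <<'E'
from h import *
plan(np.array([.47,-.031,.162]),down(0.),3)
p,d=snapshot("side");cv2.imwrite("pics/side1.png",cv2.resize(p[180:340,230:410,::-1],None,fx=3.3,fy=3.3,interpolation=cv2.INTER_CUBIC))
E
```

```text
3 rows clock 2.225 pos [ 0.4695 -0.0375  0.2144] q [ 0.31  0.57 -0.51  2.03  0.44  0.65 -0.5 ] F [-0.1  0.2  0.5] op 0.699
[0.0003, -0.0027, 0.0219, -0.0002, 0.0004, -0.001]
[0.0003, -0.0027, 0.0219, -0.0002, 0.0004, -0.001]
[0.0002, -0.0027, 0.0219, -0.0002, 0.0004, -0.001]
```

View pics/side1.png

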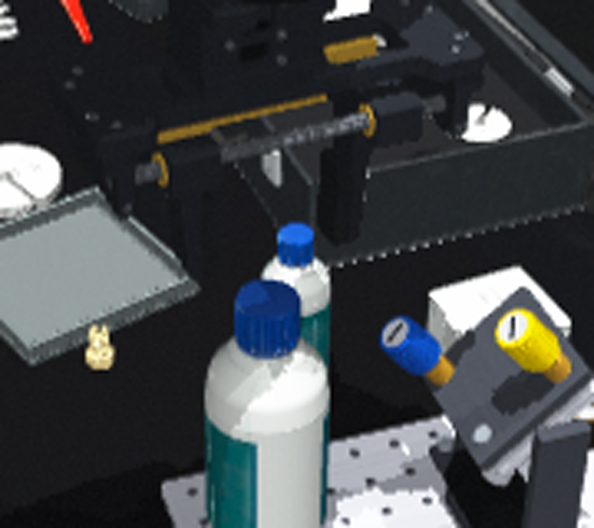

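The fingers hang left and right of the cap (crop (195,265) and (340,240), cap at (268,285)), centred. Descending.

Request:
apply_moves(
  series=[
    {"x": 0,"y": -0.008,"z": 0.02,"wx": 0,"wy": 0,"wz": 0,"fingers": 0.4},
    {"x": 0,"y": 0,"z": 0.025,"wx": 0,"wy": 0,"wz": 0,"fingers": 0.4},
    {"x": 0,"y": 0,"z": 0.013,"wx": 0,"wy": 0,"wz": 0,"fingers": 0.4},
    {"x": 0,"y": 0,"z": 0,"wx": 0,"wy": 0,"wz": 0,"fingers": 0.4},
  ],
)

```text
clock: 2.78
tool_pos: [0.4712, -0.0362, 0.1694]
eef_rot: [1.0, -0.01, 0.0, 0.0]
contact_force: [-0.3, 1.1, 0.5]
opening: 0.701
```

```bash
python3 - <<'E'
from h import *
plan(np.array([.47,-.031,.162]),down(0.),1)
E
```

```text
1 rows clock 2.775 pos [ 0.4712 -0.0362  0.1694] q [ 0.25  0.64 -0.43  2.08  0.52  0.53 -0.58] F [-0.3  1.1  0.5] op 0.701
[-0.0017, -0.0065, 0.0092, 0.0003, -0.0003, -0.0065]
```

Request:
apply_moves(
  series=[
    {"x": -0.001,"y": -0.006,"z": 0.009,"wx": 0,"wy": 0,"wz": -0.006,"fingers": 0.4},
    {"x": 0,"y": 0,"z": 0,"wx": 0,"wy": 0,"wz": 0,"fingers": 0.4},
  ],
)

```text
clock: 3.02
tool_pos: [0.4712, -0.0314, 0.1627]
eef_rot: [1.0, -0.001, 0.001, 0.0]
contact_force: [-0.9, -0.4, 0.4]
opening: 0.699
```

```bash
python3 - <<'E'
from h import *
plan(np.array([.47,-.031,.162]),down(0.),1)
E
```

```text
1 rows clock 3.025 pos [ 0.4712 -0.0314  0.1627] q [ 0.24  0.65 -0.42  2.09  0.54  0.51 -0.59] F [-0.9 -0.4  0.4] op 0.699
[-0.0015, -0.0005, 0.0008, 0.0003, -0.0008, -0.0003]
```

Request:
apply_moves(
  series=[
    {"x": 0,"y": 0,"z": 0,"wx": 0,"wy": 0,"wz": 0,"fingers": -0.4},
    {"x": 0,"y": 0,"z": 0,"wx": 0,"wy": 0,"wz": 0,"fingers": -1},
    {"x": 0,"y": 0,"z": 0,"wx": 0,"wy": 0,"wz": 0,"fingers": -1},
    {"x": 0,"y": 0,"z": 0,"wx": 0,"wy": 0,"wz": 0,"fingers": -1},
    {"x": 0,"y": 0,"z": 0,"wx": 0,"wy": 0,"wz": 0,"fingers": -1},
  ],
  force=30,
)

```text
clock: 3.65
tool_pos: [0.4719, -0.0313, 0.1633]
eef_rot: [1.0, -0.0, 0.002, 0.0]
contact_force: [0.1, 0.0, -0.7]
opening: 0.37
```

Request:
apply_moves(
  series=[
    {"x": 0,"y": 0,"z": -0.015,"wx": 0,"wy": 0,"wz": 0,"fingers": -1},
    {"x": 0,"y": 0,"z": -0.025,"wx": 0,"wy": 0,"wz": 0,"fingers": -1},
    {"x": 0,"y": 0,"z": -0.03,"wx": 0,"wy": 0,"wz": 0,"fingers": -1},
    {"x": 0,"y": 0,"z": -0.02,"wx": 0,"wy": 0,"wz": 0,"fingers": -1},
    {"x": 0,"y": 0,"z": 0,"wx": 0,"wy": 0,"wz": 0,"fingers": -1},
  ],
)

```text
clock: 4.28
tool_pos: [0.4685, -0.0317, 0.2379]
eef_rot: [1.0, -0.0, -0.001, 0.001]
contact_force: [1.3, 0.7, -4.5]
opening: 0.371
```

```bash
python3 - <<'E'
from h import *
plan(np.array([.455,.2526,.25]),down(0.5))
E
```

```text
5 rows clock 4.275 pos [ 0.4685 -0.0317  0.2379] q [ 0.32  0.53 -0.54  2.01  0.41  0.71 -0.48] F [ 1.3  0.7 -4.5] op 0.371
[-0.0034, -0.0711, -0.0031, 0.0, 0.0002, -0.0319]
[0.0037, -0.0711, -0.0031, 0.0, 0.0002, -0.0319]
[0.0108, -0.0703, -0.0031, 0.0, 0.0002, -0.0319]
[0.0178, -0.0689, -0.0031, 0.0, 0.0002, -0.0319]
[0.0246, -0.0668, -0.003, 0.0, 0.0002, -0.0319]
```

Request:
apply_moves(
  series=[
    {"x": -0.003,"y": -0.02,"z": -0.004,"wx": 0,"wy": 0,"wz": -0.01,"fingers": -1},
    {"x": 0,"y": -0.035,"z": -0.004,"wx": 0,"wy": 0,"wz": -0.018,"fingers": -1},
    {"x": 0.001,"y": -0.042,"z": -0.002,"wx": 0,"wy": 0,"wz": -0.02,"fingers": -1},
    {"x": 0.003,"y": -0.045,"z": -0.001,"wx": 0,"wy": 0,"wz": -0.02,"fingers": -1},
    {"x": 0.006,"y": -0.045,"z": 0,"wx": 0,"wy": 0,"wz": -0.02,"fingers": -1},
    {"x": 0.009,"y": -0.045,"z": 0,"wx": 0,"wy": 0,"wz": -0.02,"fingers": -1},
    {"x": 0.012,"y": -0.045,"z": 0,"wx": 0,"wy": 0,"wz": -0.02,"fingers": -1},
    {"x": 0.012,"y": -0.035,"z": 0,"wx": 0,"wy": 0,"wz": -0.016,"fingers": -1},
  ],
)

```text
clock: 5.28
tool_pos: [0.4382, 0.2328, 0.2423]
eef_rot: [0.972, 0.237, -0.008, -0.001]
contact_force: [0.1, -0.2, -4.1]
opening: 0.365
```

Request:
apply_moves(
  series=[
    {"x": 0.009,"y": -0.02,"z": 0,"wx": 0,"wy": 0,"wz": -0.01,"fingers": -1},
    {"x": 0,"y": 0,"z": 0,"wx": 0,"wy": 0,"wz": 0,"fingers": -1},
  ],
)

```text
clock: 5.52
tool_pos: [0.4346, 0.2546, 0.2416]
eef_rot: [0.967, 0.256, -0.009, -0.002]
contact_force: [0.2, -1.3, -3.8]
opening: 0.373
```

```bash
python3 - <<'E'
from h import *
plan(np.array([.455,.2526,.158]),down(0.5),1)
E
```

```text
1 rows clock 5.525 pos [0.4346 0.2546 0.2416] q [-0.2   0.6  -0.67  1.89  0.48  0.83 -0.6 ] F [ 0.2 -1.3 -3.8] op 0.373
[0.0225, 0.0156, 0.104, -0.0025, 0.005, 0.0056]
```

Request:
apply_moves(
  series=[
    {"x": 0.011,"y": 0.008,"z": 0.015,"wx": -0.002,"wy": 0.005,"wz": 0.005,"fingers": -1},
    {"x": 0.011,"y": 0.006,"z": 0.025,"wx": 0,"wy": 0,"wz": 0,"fingers": -1},
    {"x": 0,"y": 0,"z": 0.025,"wx": 0,"wy": 0,"wz": 0,"fingers": -1},
    {"x": 0,"y": 0,"z": 0.01,"wx": 0,"wy": 0,"wz": 0,"fingers": -1},
    {"x": 0,"y": 0,"z": 0,"wx": 0,"wy": 0,"wz": 0,"fingers": -1},
  ],
)

```text
clock: 6.15
tool_pos: [0.459, 0.2456, 0.1748]
eef_rot: [0.97, 0.243, -0.002, 0.003]
contact_force: [-0.2, -0.3, -3.6]
opening: 0.373
```

```bash
python3 - <<'E'
from h import *
plan(np.array([.455,.2526,.157]),down(0.5),1)
E
```

```text
1 rows clock 6.15 pos [0.459  0.2456 0.1748] q [-0.24  0.7  -0.57  1.93  0.59  0.69 -0.68] F [-0.2 -0.3 -3.6] op 0.373
[-0.0001, -0.0101, 0.0222, 0.0015, 0.0014, -0.0029]
```

Request:
apply_moves(
  series=[
    {"x": 0,"y": -0.006,"z": 0.01,"wx": 0,"wy": 0,"wz": 0,"fingers": -1},
    {"x": 0,"y": 0,"z": 0.006,"wx": 0.001,"wy": 0.001,"wz": 0,"fingers": -1},
    {"x": 0,"y": 0,"z": 0.004,"wx": 0,"wy": 0,"wz": 0,"fingers": -1},
    {"x": 0,"y": 0,"z": 0.002,"wx": 0,"wy": 0,"wz": 0,"fingers": -1},
    {"x": 0,"y": 0,"z": 0,"wx": 0,"wy": 0,"wz": 0,"fingers": -1},
  ],
)

```text
clock: 6.78
tool_pos: [0.4574, 0.2506, 0.1571]
eef_rot: [0.97, 0.243, 0.001, 0.0]
contact_force: [0.6, -0.3, -3.6]
opening: 0.37
```

```bash
python3 - <<'E'
from h import *
plan(np.array([.455,.2526,.155]),down(0.5),1)
E
```

```text
1 rows clock 6.775 pos [0.4574 0.2506 0.1571] q [-0.26  0.73 -0.55  1.95  0.62  0.64 -0.71] F [ 0.6 -0.3 -3.6] op 0.37
[-0.0015, -0.0036, 0.0027, 0.0004, -0.0005, -0.003]
```

Request:
apply_moves(
  series=[
    {"x": 0,"y": 0,"z": 0.0015,"wx": 0,"wy": 0,"wz": 0,"fingers": -1},
    {"x": 0,"y": 0,"z": 0.0015,"wx": 0,"wy": 0,"wz": 0,"fingers": -1},
    {"x": 0,"y": 0,"z": 0,"wx": 0,"wy": 0,"wz": 0,"fingers": -1},
  ],
)

```text
clock: 7.15
tool_pos: [0.4579, 0.2508, 0.1553]
eef_rot: [0.97, 0.243, 0.002, 0.0]
contact_force: [-0.6, -1.0, -3.7]
opening: 0.371
```

Request:
apply_moves(
  series=[
    {"x": 0,"y": 0,"z": 0.0015,"wx": 0,"wy": 0,"wz": 0,"fingers": -1},
    {"x": 0,"y": 0,"z": 0.0015,"wx": 0,"wy": 0,"wz": 0,"fingers": -1},
    {"x": 0,"y": 0,"z": 0,"wx": 0,"wy": 0,"wz": 0,"fingers": -1},
  ],
)

```text
clock: 7.52
tool_pos: [0.458, 0.2509, 0.1554]
eef_rot: [0.97, 0.243, 0.003, 0.001]
contact_force: [-0.7, 0.5, -4.6]
opening: 0.372
```

Request:
apply_moves(
  series=[
    {"x": 0,"y": 0,"z": 0.004,"wx": 0,"wy": 0,"wz": 0,"fingers": -1},
    {"x": 0,"y": 0,"z": 0,"wx": 0,"wy": 0,"wz": 0,"fingers": -1},
  ],
)

```text
clock: 7.78
tool_pos: [0.4594, 0.2518, 0.1556]
eef_rot: [0.97, 0.242, 0.005, 0.001]
contact_force: [-1.2, -0.2, -4.0]
opening: 0.37
```

Request:
apply_moves(
  series=[
    {"x": 0,"y": 0,"z": 0.006,"wx": 0,"wy": 0,"wz": 0,"fingers": -1},
  ],
)

```text
clock: 7.9
tool_pos: [0.4611, 0.2528, 0.1542]
eef_rot: [0.97, 0.242, 0.008, 0.001]
contact_force: [-8.1, -8.1, 47.7]
opening: 0.371
```

```bash
python3 - <<'E'
from h import *
plan(np.array([.455,.2526,.155]),down(0.5),1)
p,d=snapshot("side");cv2.imwrite("pics/side2.png",cv2.resize(p[120:320,150:390,::-1],None,fx=3,fy=3,interpolation=cv2.INTER_CUBIC))
E
```

```text
1 rows clock 7.9 pos [0.4611 0.2528 0.1542] q [-0.27  0.73 -0.53  1.95  0.64  0.62 -0.73] F [-8.1 -8.1 47.7] op 0.371
[-0.0069, -0.0034, -0.0011, 0.002, -0.0049, -0.0034]
```

View pics/side2.png

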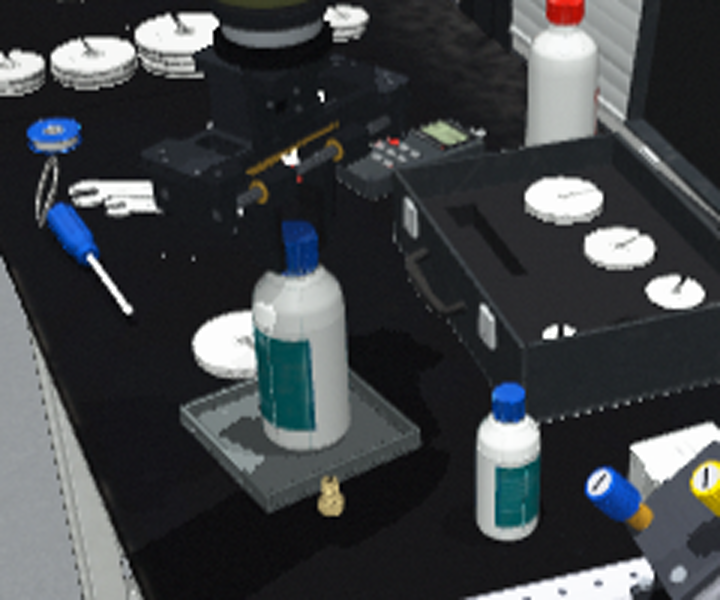

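The bottle stands in the tray (foot at crop (300,440)) and is touching the floor. I'll relax the press, then release.

Request:
apply_moves(
  series=[
    {"x": -0.002,"y": 0,"z": 0,"wx": 0,"wy": -0.004,"wz": 0,"fingers": -1},
    {"x": 0,"y": 0,"z": 0,"wx": 0,"wy": 0,"wz": 0,"fingers": -1},
  ],
)

```text
clock: 8.2
tool_pos: [0.4601, 0.2526, 0.1546]
eef_rot: [0.97, 0.242, 0.003, 0.002]
contact_force: [-0.7, 0.4, -0.9]
opening: 0.373
```

Request:
apply_moves(
  series=[
    {"x": 0,"y": 0,"z": 0,"wx": 0,"wy": 0,"wz": 0,"fingers": 0},
    {"x": 0,"y": 0,"z": 0,"wx": 0,"wy": 0,"wz": 0,"fingers": 0.3},
    {"x": 0,"y": 0,"z": 0,"wx": 0,"wy": 0,"wz": 0,"fingers": 0.3},
    {"x": 0,"y": 0,"z": -0.02,"wx": 0,"wy": 0,"wz": 0,"fingers": 0.3},
    {"x": 0,"y": 0,"z": -0.04,"wx": 0,"wy": 0,"wz": 0,"fingers": 0.3},
    {"x": 0,"y": 0,"z": -0.05,"wx": 0,"wy": 0,"wz": 0,"fingers": 0.3},
    {"x": 0,"y": 0,"z": -0.03,"wx": 0,"wy": 0,"wz": 0,"fingers": 0.3},
    {"x": 0,"y": 0,"z": 0,"wx": 0,"wy": 0,"wz": 0,"fingers": 0.3},
  ],
)

```text
clock: 9.2
tool_pos: [0.4595, 0.2543, 0.273]
eef_rot: [0.97, 0.243, 0.004, 0.001]
contact_force: [0.1, 0.5, -0.7]
opening: 0.649
```

```bash
python3 - <<'E'
from h import *
# triangulate knobs from the first pictures
K={}
obs=dict(blue=((355.2,285.7),(367.9,249.)),yel=((391.3,284.5),(393.1,234.2)))
from scipy.optimize import least_squares
for k,(a,b) in obs.items():
    f=lambda P:np.r_[proj("side",P)-a,proj("top",P)-b]
    r=least_squares(f,[.55,-.05,.14]); P0=m2w(dict(blue=[-.026,.026,.042],yel=[.026,-.026,.042])[k])
    print(k,r.x.round(4),r.fun.round(1),"diff from model",(r.x-P0).round(4))
C=cloud("top",np.load("pics/top0.npy"))
import cv2
# fresh board check & bottle
p,d=snapshot("top");cv2.imwrite("pics/top3.png",p[:,:,::-1])
hsv=cv2.cvtColor(p[:,:,::-1],cv2.COLOR_BGR2HSV);H,S,V=[hsv[...,i].astype(int) for i in range(3)]
C=cloud("top",d);m=(abs(H-108)<10)&(S>150)&(V>60)&(C[...,2]>.05)&(C[...,0]>.3)&(C[...,0]<.65)
k,l,st,ce=cv2.connectedComponentsWithStats(m.astype(np.uint8))
for i in range(1,k):
    if st[i,4]>15: print(ce[i],st[i,4],np.median(C[l==i],0).round(3))
z=-RM[:,2]
print("tool z",z)
s=get_state();print(s["clock"],s["tool_pos"],R.from_quat(s["eef_rot"]).as_matrix().round(2).tolist(),s["q"].round(2))
E
```

```text
blue [ 0.555  -0.0432  0.1264] [ 0.5 -0.  -0.3  0.6] diff from model [ 0.0063 -0.0007 -0.004 ]
yel [ 0.59   -0.098   0.1582] [-0.   0.   0.  -0.1] diff from model [ 0.0076  0.0007 -0.0056]
[308.64583333 250.39583333] 48 [0.55  0.095 0.115]
[367.82608696 249.06521739] 46 [ 0.555 -0.042  0.142]
[408.35849057 332.45283019] 53 [ 0.364 -0.143  0.115]
tool z [ 0.6386881  -0.07248052 -0.76604444]
9.25 [0.45908708 0.25376141 0.27195238] [[0.88, 0.47, 0.01], [0.47, -0.88, -0.0], [0.01, 0.0, -1.0]] [-0.18  0.58 -0.67  1.82  0.45  0.91 -0.57]
```

```bash
cat >> h.py <<'E'
BC[0]+=.002
def knob(k,z,a):
    xy=dict(b=[-.026,.026],y=[.026,-.026])[k]
    x=RM@np.array([np.cos(a),np.sin(a),0]);zt=-RM[:,2]
    return m2w([*xy,z]),np.stack([x,np.cross(zt,x),zt],1)
def err(k,z):
    s=get_state();xy=dict(b=[-.026,.026],y=[.026,-.026])[k]
    Rm=RM.T@R.from_quat(s["eef_rot"]).as_matrix()
    print("mount err mm",((RM.T@(s["tool_pos"]-m2w([*xy,z])))*1e3).round(1),"alpha",round(np.arctan2(Rm[1,0],Rm[0,0]),3),"tilt",Rm[:,2].round(3),"clock",s["clock"],"q",s["q"].round(2),"M",s["moment"].round(2),"F",s["contact_force"].round(1))
E
python3 - <<'E'
from h import *
plan(*knob("b",.14,-.5),8)
E
```

```text
8 rows clock 9.25 pos [0.4591 0.2538 0.272 ] q [-0.18  0.58 -0.67  1.82  0.45  0.91 -0.57] F [ 0.5  0.2 -0. ] op 0.649
[-0.0174, 0.0419, 0.0105, -0.0015, 0.0289, 0.0421]
[-0.0126, 0.0439, 0.0093, -0.0015, 0.0289, 0.0421]
[-0.0075, 0.0452, 0.0086, -0.0015, 0.0289, 0.0421]
[-0.0022, 0.0458, 0.0084, -0.0015, 0.0289, 0.0421]
[0.0031, 0.0457, 0.0086, -0.0015, 0.0289, 0.0421]
[0.0082, 0.0449, 0.0093, -0.0015, 0.0289, 0.0421]
[0.0132, 0.0434, 0.0105, -0.0015, 0.0289, 0.0421]
[0.0178, 0.0413, 0.0121, -0.0015, 0.0289, 0.0421]
```

Request:
apply_moves(
  series=[
    {"x": -0.017,"y": 0.042,"z": 0.0,"wx": 0,"wy": 0.01,"wz": 0.042,"fingers": 0.3},
    {"x": -0.013,"y": 0.044,"z": 0.009,"wx": -0.002,"wy": 0.029,"wz": 0.042,"fingers": 0.0},
    {"x": -0.008,"y": 0.045,"z": 0.009,"wx": -0.002,"wy": 0.029,"wz": 0.042,"fingers": 0.0},
    {"x": -0.002,"y": 0.046,"z": 0.008,"wx": -0.002,"wy": 0.029,"wz": 0.042,"fingers": 0.0},
    {"x": 0.003,"y": 0.046,"z": 0.009,"wx": -0.002,"wy": 0.029,"wz": 0.042,"fingers": 0.0},
    {"x": 0.008,"y": 0.045,"z": 0.009,"wx": -0.002,"wy": 0.029,"wz": 0.042,"fingers": 0.0},
    {"x": 0.013,"y": 0.035,"z": 0.01,"wx": -0.002,"wy": 0.029,"wz": 0.042,"fingers": 0.0},
    {"x": 0.0,"y": 0.0,"z": 0.0,"wx": 0,"wy": 0,"wz": 0,"fingers": 0.0},
  ],
)

```text
clock: 10.25
tool_pos: [0.4787, 0.0576, 0.2373]
eef_rot: [0.976, -0.092, 0.197, -0.001]
contact_force: [-0.3, -0.0, -0.5]
opening: 0.5
```

```bash
python3 - <<'E'
from h import *
plan(*knob("b",.085,-.5))
err("b",.085)
E
```

```text
3 rows clock 10.25 pos [0.4787 0.0576 0.2373] q [-0.17  0.43 -0.21  2.34  1.51  0.25 -2.  ] F [-0.3 -0.  -0.5] op 0.5
[0.0123, 0.0376, 0.037, 0.0083, 0.0313, 0.0443]
[0.0138, 0.0367, 0.0373, 0.0083, 0.0313, 0.0443]
[0.0152, 0.0357, 0.0377, 0.0083, 0.0313, 0.0443]
mount err mm [ 5.2 91.4 92.1] alpha -0.081 tilt [-0.298  0.009 -0.955] clock 10.25 q [-0.17  0.43 -0.21  2.34  1.51  0.25 -2.  ] M [-0.02  0.31 -0.  ] F [-0.3 -0.  -0.5]
```

Near the wrist singularity joint 7 is heading for its limit. I'll use the equivalent half-turned grasp.

Request:
apply_moves(
  series=[
    {"x": 0,"y": 0,"z": 0,"wx": 0,"wy": 0,"wz": -0.055,"fingers": 0},
    {"x": 0,"y": 0,"z": 0,"wx": 0,"wy": 0,"wz": -0.055,"fingers": 0},
    {"x": 0,"y": 0,"z": 0,"wx": 0,"wy": 0,"wz": -0.055,"fingers": 0},
    {"x": 0,"y": 0,"z": 0,"wx": 0,"wy": 0,"wz": -0.055,"fingers": 0},
    {"x": 0,"y": 0,"z": 0,"wx": 0,"wy": 0,"wz": -0.055,"fingers": 0},
    {"x": 0,"y": 0,"z": 0,"wx": 0,"wy": 0,"wz": -0.055,"fingers": 0},
    {"x": 0,"y": 0,"z": 0,"wx": 0,"wy": 0,"wz": -0.055,"fingers": 0},
    {"x": 0,"y": 0,"z": 0,"wx": 0,"wy": 0,"wz": -0.055,"fingers": 0},
  ],
)

```text
clock: 11.25
tool_pos: [0.4764, 0.0635, 0.2345]
eef_rot: [0.794, 0.577, 0.146, 0.122]
contact_force: [-0.3, -0.2, 0.0]
opening: 0.501
```

```bash
python3 - <<'E'
from h import *
plan(*knob("b",.13,2.64))
err("b",.085)
E
```

```text
8 rows clock 11.25 pos [0.4764 0.0635 0.2345] q [-0.24  0.43 -0.13  2.34  1.48  0.21 -0.53] F [-0.3 -0.2  0. ] op 0.501
[-0.0145, 0.0052, 0.0068, -0.0119, -0.0063, -0.0504]
[-0.015, 0.0026, 0.0072, -0.0119, -0.0063, -0.0504]
[-0.015, -0.0001, 0.0076, -0.0119, -0.0063, -0.0504]
[-0.0147, -0.0027, 0.0078, -0.0119, -0.0063, -0.0504]
[-0.0139, -0.0053, 0.0079, -0.0119, -0.0063, -0.0504]
[-0.0127, -0.0077, 0.0079, -0.0119, -0.0063, -0.0504]
[-0.0111, -0.0099, 0.0078, -0.0119, -0.0063, -0.0504]
[-0.0093, -0.0118, 0.0076, -0.0119, -0.0063, -0.0504]
mount err mm [ 1.1 96.9 91.9] alpha 1.371 tilt [-0.311  0.016 -0.95 ] clock 11.25 q [-0.24  0.43 -0.13  2.34  1.48  0.21 -0.53] M [0.02 0.17 0.04] F [-0.3 -0.2  0. ]
```

Request:
apply_moves(
  series=[
    {"x": -0.0145,"y": 0.005,"z": 0.007,"wx": -0.012,"wy": -0.006,"wz": -0.05,"fingers": 0},
    {"x": -0.015,"y": 0.0026,"z": 0.007,"wx": -0.012,"wy": -0.006,"wz": -0.05,"fingers": 0},
    {"x": -0.015,"y": 0,"z": 0.0076,"wx": -0.012,"wy": -0.006,"wz": -0.05,"fingers": 0},
    {"x": -0.0147,"y": -0.0027,"z": 0.0078,"wx": -0.012,"wy": -0.006,"wz": -0.05,"fingers": 0},
    {"x": -0.0139,"y": -0.005,"z": 0.008,"wx": -0.012,"wy": -0.006,"wz": -0.05,"fingers": 0},
    {"x": -0.0127,"y": -0.0077,"z": 0.008,"wx": -0.012,"wy": -0.006,"wz": -0.05,"fingers": 0},
    {"x": -0.011,"y": -0.01,"z": 0.008,"wx": -0.012,"wy": -0.006,"wz": -0.05,"fingers": 0},
    {"x": -0.009,"y": -0.012,"z": 0.0076,"wx": -0.012,"wy": -0.006,"wz": -0.05,"fingers": 0},
  ],
)

```text
clock: 12.25
tool_pos: [0.5042, -0.0107, 0.1912]
eef_rot: [0.336, 0.887, 0.074, 0.308]
contact_force: [-0.5, 1.8, -1.9]
opening: 0.5
```

```bash
python3 - <<'E'
from h import *
plan(*knob("b",.09,2.64),4)
err("b",.09)
E
```

```text
4 rows clock 12.25 pos [ 0.5042 -0.0107  0.1912] q [ 0.43  0.84 -1.13  2.56  2.06  1.15  0.14] F [-0.5  1.8 -1.9] op 0.5
[-0.0049, -0.0066, 0.0096, -0.0028, -0.0034, -0.0084]
[-0.0046, -0.0068, 0.0096, -0.0028, -0.0034, -0.0084]
[-0.0043, -0.007, 0.0096, -0.0028, -0.0034, -0.0084]
[-0.004, -0.0072, 0.0096, -0.0028, -0.0034, -0.0084]
mount err mm [ 0.9 26.4 30.6] alpha 2.533 tilt [-0.054 -0.007 -0.998] clock 12.25 q [ 0.43  0.84 -1.13  2.56  2.06  1.15  0.14] M [ 0.26  0.51 -0.02] F [-0.5  1.8 -1.9]
```

Request:
apply_moves(
  series=[
    {"x": -0.005,"y": -0.007,"z": 0.01,"wx": -0.003,"wy": -0.003,"wz": -0.008,"fingers": 0},
    {"x": -0.005,"y": -0.007,"z": 0.0096,"wx": -0.003,"wy": -0.003,"wz": -0.008,"fingers": 0},
    {"x": -0.004,"y": -0.007,"z": 0.0096,"wx": -0.003,"wy": -0.003,"wz": -0.008,"fingers": 0},
    {"x": -0.004,"y": -0.007,"z": 0.0096,"wx": -0.003,"wy": -0.003,"wz": -0.008,"fingers": 0},
    {"x": 0,"y": 0,"z": 0,"wx": 0,"wy": 0,"wz": 0,"fingers": 0},
  ],
)

```text
clock: 12.88
tool_pos: [0.5179, -0.0419, 0.1592]
eef_rot: [0.28, 0.903, 0.06, 0.321]
contact_force: [-0.2, 0.1, -0.4]
opening: 0.501
```

```bash
python3 - <<'E'
from h import *
plan(*knob("b",.08,2.64),2)
err("b",.08)
p,d=snapshot("side");cv2.imwrite("pics/side4.png",cv2.resize(p[180:380,270:510,::-1],None,fx=3,fy=3,interpolation=cv2.INTER_CUBIC))
E
```

```text
2 rows clock 12.875 pos [ 0.5179 -0.0419  0.1592] q [ 0.6   1.12 -1.41  2.56  2.04  1.45  0.47] F [-0.2  0.1 -0.4] op 0.501
[-0.0028, 0.0036, 0.003, -0.0028, -0.0045, 0.0023]
[-0.0027, 0.0036, 0.0031, -0.0028, -0.0045, 0.0023]
mount err mm [-6.5 -3.   5. ] alpha 2.654 tilt [-0.033 -0.002 -0.999] clock 12.875 q [ 0.6   1.12 -1.41  2.56  2.04  1.45  0.47] M [0.14 0.51 0.02] F [-0.2  0.1 -0.4]
```

View pics/side4.png

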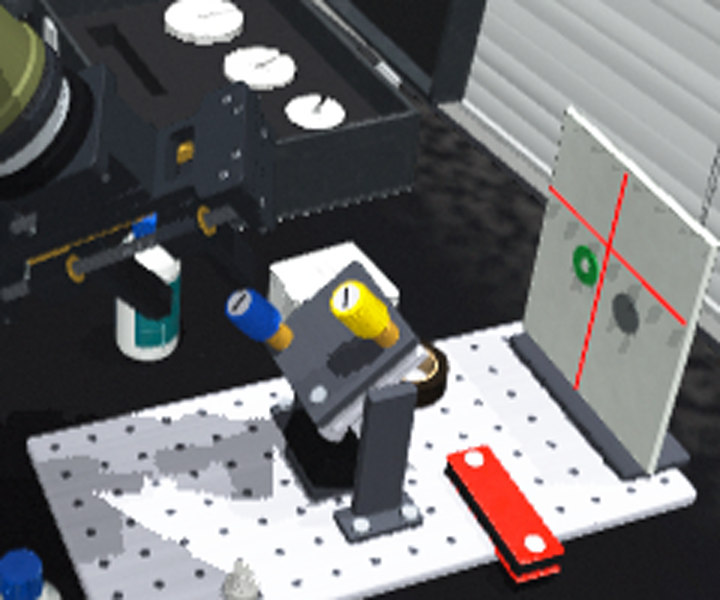

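The picture shows the knobs clear, blue at (255,312) and yellow at (360,305), with the open fingers up-left of the blue one. The lines are unmoved. I'll continue in, watching joints 3 and 4.

Request:
apply_moves(
  series=[
    {"x": -0.003,"y": 0.004,"z": 0.009,"wx": -0.003,"wy": -0.005,"wz": 0.002,"fingers": 0},
    {"x": -0.003,"y": 0.004,"z": 0.009,"wx": -0.003,"wy": -0.005,"wz": 0.002,"fingers": 0},
    {"x": 0,"y": 0,"z": 0,"wx": 0,"wy": 0,"wz": 0,"fingers": 0},
  ],
)

```text
clock: 13.3
tool_pos: [0.5352, -0.039, 0.155]
eef_rot: [0.281, 0.895, 0.065, 0.341]
contact_force: [0.2, -0.4, -0.0]
opening: 0.496
```

```bash
python3 - <<'E'
from h import *
plan(*knob("b",.065,2.64),2)
err("b",.065)
E
```

```text
2 rows clock 13.3 pos [ 0.5352 -0.039   0.155 ] q [ 0.58  1.15 -1.38  2.55  2.1   1.5   0.46] F [ 0.2 -0.4 -0. ] op 0.496
[0.0016, -0.0021, 0.0037, 0.0004, 0.0016, 0.0011]
[0.0015, -0.0021, 0.0037, 0.0004, 0.0016, 0.0011]
mount err mm [3.7 1.7 6. ] alpha 2.647 tilt [ 0.01  -0.002 -1.   ] clock 13.3 q [ 0.58  1.15 -1.38  2.55  2.1   1.5   0.46] M [ 0.2   0.49 -0.03] F [ 0.2 -0.4 -0. ]
```

Request:
apply_moves(
  series=[
    {"x": 0.0025,"y": -0.003,"z": 0.007,"wx": 0,"wy": 0.002,"wz": 0,"fingers": 0},
    {"x": 0,"y": 0,"z": 0.012,"wx": 0,"wy": 0,"wz": 0,"fingers": 0},
    {"x": 0,"y": 0,"z": 0.01,"wx": 0,"wy": 0,"wz": 0,"fingers": 0},
    {"x": 0,"y": 0,"z": 0,"wx": 0,"wy": 0,"wz": 0,"fingers": 0},
  ],
)

```text
clock: 13.8
tool_pos: [0.5489, -0.0419, 0.1343]
eef_rot: [0.281, 0.896, 0.065, 0.338]
contact_force: [0.5, 0.6, 0.4]
opening: 0.499
```

```bash
python3 - <<'E'
from h import *
plan(*knob("b",.026,2.64),2)
err("b",.026)
E
```

```text
2 rows clock 13.8 pos [ 0.5489 -0.0419  0.1343] q [ 0.59  1.2  -1.35  2.51  2.16  1.49  0.5 ] F [0.5 0.6 0.4] op 0.499
[0.0005, -0.0005, 0.0126, 0.0003, 0.0006, 0.0012]
[0.0005, -0.0005, 0.0126, 0.0003, 0.0006, 0.0012]
mount err mm [ 1.   0.4 20.2] alpha 2.648 tilt [ 0.004 -0.    -1.   ] clock 13.8 q [ 0.59  1.2  -1.35  2.51  2.16  1.49  0.5 ] M [ 0.19  0.5  -0.05] F [0.5 0.6 0.4]
```

Request:
apply_moves(
  series=[
    {"x": 0.0005,"y": -0.0005,"z": 0.012,"wx": 0,"wy": 0,"wz": 0,"fingers": 0},
    {"x": 0,"y": 0,"z": 0.01,"wx": 0,"wy": 0,"wz": 0,"fingers": 0},
    {"x": 0,"y": 0,"z": 0.003,"wx": 0,"wy": 0,"wz": 0,"fingers": 0},
    {"x": 0,"y": 0,"z": 0,"wx": 0,"wy": 0,"wz": 0,"fingers": 0},
  ],
  force=15,
)

```text
clock: 14.3
tool_pos: [0.5622, -0.0437, 0.1174]
eef_rot: [0.281, 0.896, 0.065, 0.338]
contact_force: [-0.6, 0.4, 0.2]
opening: 0.5
```

```bash
python3 - <<'E'
from h import *
err("b",.026)
p,d=snapshot("side");print(lines("side",p[:,:,::-1].copy()))
E
```

```text
mount err mm [ 0.4  0.1 -1.4] alpha 2.647 tilt [ 0.004 -0.    -1.   ] clock 14.3 q [ 0.6   1.24 -1.32  2.47  2.2   1.48  0.54] M [0.19 0.51 0.01] F [-0.6  0.4  0.2]
{'tag': array([0.0225, 0.1131]), 'y': np.float64(0.0057), 'z': np.float64(0.1402), 'n': (82, 196), 'dy': np.float64(-16.8), 'dz': np.float64(27.2)}
```

Request:
apply_moves(
  series=[
    {"x": 0,"y": 0,"z": 0,"wx": 0,"wy": 0,"wz": 0,"fingers": -1},
    {"x": 0,"y": 0,"z": 0,"wx": 0,"wy": 0,"wz": 0,"fingers": -1},
    {"x": 0,"y": 0,"z": 0,"wx": 0,"wy": 0,"wz": 0,"fingers": -1},
    {"x": 0,"y": 0,"z": 0,"wx": 0,"wy": 0,"wz": 0,"fingers": -1},
  ],
  force=15,
)

```text
clock: 14.85
tool_pos: [0.5617, -0.0432, 0.1176]
eef_rot: [0.28, 0.896, 0.065, 0.338]
contact_force: [0.5, -0.1, -2.2]
opening: 0.245
```

Request:
apply_moves(
  series=[
    {"x": 0,"y": 0,"z": 0,"wx": 0,"wy": 0,"wz": -0.02,"fingers": -1},
    {"x": 0,"y": 0,"z": 0,"wx": 0,"wy": 0,"wz": -0.04,"fingers": -1},
    {"x": 0,"y": 0,"z": 0,"wx": 0,"wy": 0,"wz": -0.04,"fingers": -1},
    {"x": 0,"y": 0,"z": 0,"wx": 0,"wy": 0,"wz": 0,"fingers": -1},
  ],
)

```text
clock: 15.35
tool_pos: [0.5617, -0.0432, 0.1176]
eef_rot: [0.133, 0.93, 0.01, 0.344]
contact_force: [0.5, 0.7, -2.1]
opening: 0.241
```

```bash
python3 - <<'E'
from h import *
err("b",.026)
p,d=snapshot("side");print(lines("side",p[:,:,::-1].copy()))
E
```

```text
mount err mm [ 0.1  0.5 -0.9] alpha 2.971 tilt [ 0.004  0.001 -1.   ] clock 15.35 q [ 0.57  1.19 -1.24  2.47  2.24  1.42  0.8 ] M [0.32 0.71 0.12] F [ 0.5  0.7 -2.1]
{'tag': array([0.0248, 0.1131]), 'y': np.float64(0.0109), 'z': np.float64(0.1402), 'n': (71, 197), 'dy': np.float64(-13.9), 'dz': np.float64(27.1)}
```

Turning works: +0.32 rad moved the line +5.2 mm. The tag's edge is now overlapped by the line, so I keep the earlier tag value. 0.72 rad remain.

Request:
apply_moves(
  series=[
    {"x": 0,"y": 0,"z": 0,"wx": 0,"wy": 0,"wz": -0.04,"fingers": -1},
    {"x": 0,"y": 0,"z": 0,"wx": 0,"wy": 0,"wz": -0.05,"fingers": -1},
    {"x": 0,"y": 0,"z": 0,"wx": 0,"wy": 0,"wz": -0.05,"fingers": -1},
    {"x": 0,"y": 0,"z": 0,"wx": 0,"wy": 0,"wz": -0.05,"fingers": -1},
    {"x": 0,"y": 0,"z": 0,"wx": 0,"wy": 0,"wz": -0.03,"fingers": -1},
    {"x": 0,"y": 0,"z": 0,"wx": 0,"wy": 0,"wz": 0,"fingers": -1},
  ],
)

```text
clock: 16.15
tool_pos: [0.5617, -0.0432, 0.1176]
eef_rot: [-0.192, 0.919, -0.107, 0.327]
contact_force: [-0.2, -0.3, -2.1]
opening: 0.242
```

```bash
python3 - <<'E'
from h import *
err("b",.026)
p,d=snapshot("side");print(lines("side",p[:,:,::-1].copy()))
E
```

```text
mount err mm [ 0.2  0.5 -0.9] alpha -2.617 tilt [ 0.005  0.002 -1.   ] clock 16.15 q [ 0.5   1.09 -1.04  2.48  2.32  1.28  1.34] M [0.19 0.72 0.07] F [-0.2 -0.3 -2.1]
{'tag': array([0.0225, 0.114 ]), 'y': np.float64(0.0221), 'z': np.float64(0.1402), 'n': (66, 193), 'dy': np.float64(-0.4), 'dz': np.float64(26.3)}
```

Request:
apply_moves(
  series=[
    {"x": 0,"y": 0,"z": 0,"wx": 0,"wy": 0,"wz": 0,"fingers": 0},
    {"x": 0,"y": 0,"z": 0,"wx": 0,"wy": 0,"wz": 0,"fingers": 0},
    {"x": 0,"y": 0,"z": 0,"wx": 0,"wy": 0,"wz": 0,"fingers": 0},
    {"x": 0,"y": 0,"z": -0.02,"wx": 0,"wy": 0,"wz": 0,"fingers": 0},
    {"x": 0,"y": 0,"z": -0.025,"wx": 0,"wy": 0,"wz": 0,"fingers": 0},
    {"x": 0,"y": 0,"z": -0.018,"wx": 0,"wy": 0,"wz": 0,"fingers": 0},
    {"x": 0,"y": 0,"z": 0,"wx": 0,"wy": 0,"wz": 0,"fingers": 0},
  ],
)

```text
clock: 17.08
tool_pos: [0.5303, -0.0393, 0.161]
eef_rot: [-0.189, 0.919, -0.107, 0.329]
contact_force: [0.2, -0.4, 0.4]
opening: 0.5
```

```bash
python3 - <<'E'
from h import *
plan(*knob("y",.075,3.95),5)
err("b",.026)
p,d=snapshot("side");print(lines("side",p[:,:,::-1].copy()))
E
```

```text
5 rows clock 17.075 pos [ 0.5303 -0.0393  0.161 ] q [ 0.55  1.05 -1.25  2.56  2.16  1.38  1.38] F [ 0.2 -0.4  0.4] op 0.5
[-0.0039, -0.0175, 0.001, -0.0003, 0.0005, -0.0185]
[-0.0029, -0.0177, 0.001, -0.0003, 0.0005, -0.0185]
[-0.0019, -0.0178, 0.001, -0.0003, 0.0005, -0.0185]
[-0.0008, -0.0179, 0.0009, -0.0003, 0.0005, -0.0185]
[0.0002, -0.0179, 0.0009, -0.0003, 0.0005, -0.0185]
mount err mm [ 3.8  0.9 52.7] alpha -2.623 tilt [ 0.009  0.001 -1.   ] clock 17.075 q [ 0.55  1.05 -1.25  2.56  2.16  1.38  1.38] M [ 0.15  0.61 -0.01] F [ 0.2 -0.4  0.4]
{'tag': array([0.0225, 0.114 ]), 'y': np.float64(0.0221), 'z': np.float64(0.1402), 'n': (66, 194), 'dy': np.float64(-0.4), 'dz': np.float64(26.3)}
```

Request:
apply_moves(
  series=[
    {"x": -0.004,"y": -0.0175,"z": 0,"wx": 0,"wy": 0,"wz": -0.0185,"fingers": 0},
    {"x": -0.003,"y": -0.0177,"z": 0,"wx": 0,"wy": 0,"wz": -0.0185,"fingers": 0},
    {"x": -0.002,"y": -0.0178,"z": 0.001,"wx": 0,"wy": 0,"wz": -0.0185,"fingers": 0},
    {"x": -0.001,"y": -0.0179,"z": 0.001,"wx": 0,"wy": 0.0005,"wz": -0.0185,"fingers": 0},
    {"x": 0,"y": -0.013,"z": 0,"wx": 0,"wy": 0,"wz": -0.0185,"fingers": 0},
    {"x": 0,"y": 0,"z": 0,"wx": 0,"wy": 0,"wz": 0,"fingers": 0},
  ],
)

```text
clock: 17.88
tool_pos: [0.5572, -0.0928, 0.1919]
eef_rot: [-0.327, 0.88, -0.154, 0.308]
contact_force: [-0.8, -0.5, 0.5]
opening: 0.5
```

```bash
python3 - <<'E'
from h import *
plan(*knob("y",.065,3.95),2)
err("y",.065)
E
```

```text
2 rows clock 17.875 pos [ 0.5572 -0.0928  0.1919] q [ 0.72  0.92 -1.17  2.44  2.19  1.06  1.85] F [-0.8 -0.5  0.5] op 0.5
[-0.0, -0.0026, 0.0102, -0.0002, 0.001, 0.0022]
[-0.0001, -0.0026, 0.0102, -0.0002, 0.001, 0.0022]
mount err mm [-3.2  2.8 16.3] alpha -2.319 tilt [ 0.005  0.003 -1.   ] clock 17.875 q [ 0.72  0.92 -1.17  2.44  2.19  1.06  1.85] M [0.1  0.62 0.05] F [-0.8 -0.5  0.5]
```

Request:
apply_moves(
  series=[
    {"x": 0,"y": -0.004,"z": 0.009,"wx": 0,"wy": 0.001,"wz": 0,"fingers": 0},
    {"x": 0,"y": -0.001,"z": 0.013,"wx": 0,"wy": 0,"wz": 0,"fingers": 0},
    {"x": 0,"y": 0,"z": 0.006,"wx": 0,"wy": 0,"wz": 0,"fingers": 0},
    {"x": 0,"y": 0,"z": 0,"wx": 0,"wy": 0,"wz": 0,"fingers": 0},
  ],
)

```text
clock: 18.38
tool_pos: [0.5736, -0.0959, 0.1746]
eef_rot: [-0.327, 0.881, -0.153, 0.306]
contact_force: [-1.2, -0.0, 0.6]
opening: 0.503
```

```bash
python3 - <<'E'
from h import *
plan(*knob("y",.026,3.95),2)
err("y",.026)
E
```

```text
2 rows clock 18.375 pos [ 0.5736 -0.0959  0.1746] q [ 0.72  0.97 -1.15  2.4   2.22  1.06  1.88] F [-1.2 -0.   0.6] op 0.503
[0.0001, -0.0014, 0.0196, 0.0003, 0.0005, 0.0021]
[0.0, -0.0014, 0.0196, 0.0003, 0.0005, 0.0021]
mount err mm [-1.7  1.5 31.4] alpha -2.32 tilt [ 0.001  0.003 -1.   ] clock 18.375 q [ 0.72  0.97 -1.15  2.4   2.22  1.06  1.88] M [0.17 0.57 0.01] F [-1.2 -0.   0.6]
```

Request:
apply_moves(
  series=[
    {"x": 0,"y": -0.003,"z": 0.012,"wx": 0,"wy": 0,"wz": 0,"fingers": 0},
    {"x": 0,"y": 0,"z": 0.015,"wx": 0,"wy": 0,"wz": 0,"fingers": 0},
    {"x": 0,"y": 0,"z": 0.01,"wx": 0,"wy": 0,"wz": 0,"fingers": 0},
    {"x": 0,"y": 0,"z": 0.001,"wx": 0,"wy": 0,"wz": 0,"fingers": 0},
    {"x": 0,"y": 0,"z": 0,"wx": 0,"wy": 0,"wz": 0,"fingers": 0},
  ],
)

```text
clock: 19.0
tool_pos: [0.5956, -0.0998, 0.1502]
eef_rot: [-0.327, 0.881, -0.152, 0.306]
contact_force: [-0.3, 0.1, 0.5]
opening: 0.5
```

```bash
python3 - <<'E'
from h import *
err("y",.026)
E
```

```text
mount err mm [-0.2  0.1 -1.7] alpha -2.32 tilt [-0.     0.004 -1.   ] clock 19.0 q [ 0.7   1.03 -1.12  2.34  2.26  1.07  1.91] M [0.16 0.62 0.  ] F [-0.3  0.1  0.5]
```

Request:
apply_moves(
  series=[
    {"x": 0,"y": 0,"z": 0,"wx": 0,"wy": 0,"wz": 0,"fingers": -1},
    {"x": 0,"y": 0,"z": 0,"wx": 0,"wy": 0,"wz": 0,"fingers": -1},
    {"x": 0,"y": 0,"z": 0,"wx": 0,"wy": 0,"wz": 0,"fingers": -1},
    {"x": 0,"y": 0,"z": 0,"wx": 0,"wy": 0,"wz": 0,"fingers": -1},
  ],
)

```text
clock: 19.5
tool_pos: [0.5956, -0.0994, 0.1509]
eef_rot: [-0.327, 0.881, -0.152, 0.307]
contact_force: [1.6, 0.4, -1.2]
opening: 0.245
```

Request:
apply_moves(
  series=[
    {"x": 0,"y": 0,"z": 0,"wx": 0,"wy": 0,"wz": 0.03,"fingers": -1},
    {"x": 0,"y": 0,"z": 0,"wx": 0,"wy": 0,"wz": 0.05,"fingers": -1},
    {"x": 0,"y": 0,"z": 0,"wx": 0,"wy": 0,"wz": 0.05,"fingers": -1},
    {"x": 0,"y": 0,"z": 0,"wx": 0,"wy": 0,"wz": 0.05,"fingers": -1},
    {"x": 0,"y": 0,"z": 0,"wx": 0,"wy": 0,"wz": 0.05,"fingers": -1},
    {"x": 0,"y": 0,"z": 0,"wx": 0,"wy": 0,"wz": 0.04,"fingers": -1},
    {"x": 0,"y": 0,"z": 0,"wx": 0,"wy": 0,"wz": 0,"fingers": -1},
  ],
)

```text
clock: 20.38
tool_pos: [0.5956, -0.0994, 0.1508]
eef_rot: [0.077, 0.937, -0.008, 0.342]
contact_force: [0.3, 0.9, 0.5]
opening: 0.245
```

```bash
python3 - <<'E'
from h import *
err("y",.026)
p,d=snapshot("side");print(lines("side",p[:,:,::-1].copy()))
E
```

```text
mount err mm [ 0.2  0.6 -1.2] alpha 3.09 tilt [ 0.     0.004 -1.   ] clock 20.375 q [ 0.78  1.17 -1.35  2.34  2.16  1.26  1.22] M [ 0.18  0.51 -0.04] F [0.3 0.9 0.5]
{'tag': array([0.0225, 0.1121]), 'y': np.float64(0.0221), 'z': np.float64(0.1262), 'n': (59, 202), 'dy': np.float64(-0.4), 'dz': np.float64(14.1)}
```

Request:
apply_moves(
  series=[
    {"x": 0,"y": 0,"z": 0,"wx": 0,"wy": 0,"wz": 0.03,"fingers": -1},
    {"x": 0,"y": 0,"z": 0,"wx": 0,"wy": 0,"wz": 0.05,"fingers": -1},
    {"x": 0,"y": 0,"z": 0,"wx": 0,"wy": 0,"wz": 0.04,"fingers": -1},
    {"x": 0,"y": 0,"z": 0,"wx": 0,"wy": 0,"wz": 0.0,"fingers": -1},
  ],
)

```text
clock: 20.92
tool_pos: [0.5956, -0.0994, 0.1509]
eef_rot: [0.25, 0.906, 0.055, 0.338]
contact_force: [0.2, 0.2, -1.2]
opening: 0.244
```

```bash
python3 - <<'E'
from h import *
err("y",.026)
p,d=snapshot("side");print(lines("side",p[:,:,::-1].copy()))
E
```

```text
mount err mm [ 0.1  0.6 -1.1] alpha 2.715 tilt [-0.     0.004 -1.   ] clock 20.925 q [ 0.79  1.21 -1.41  2.34  2.13  1.31  0.89] M [0.26 0.42 0.02] F [ 0.2  0.2 -1.2]
{'tag': array([0.0225, 0.114 ]), 'y': np.float64(0.0221), 'z': np.float64(0.1204), 'n': (49, 186), 'dy': np.float64(-0.5), 'dz': np.float64(6.4)}
```

Request:
apply_moves(
  series=[
    {"x": 0,"y": 0,"z": 0,"wx": 0,"wy": 0,"wz": 0.04,"fingers": -1},
    {"x": 0,"y": 0,"z": 0,"wx": 0,"wy": 0,"wz": 0.05,"fingers": -1},
    {"x": 0,"y": 0,"z": 0,"wx": 0,"wy": 0,"wz": 0.045,"fingers": -1},
    {"x": 0,"y": 0,"z": 0,"wx": 0,"wy": 0,"wz": 0.0,"fingers": -1},
  ],
)

```text
clock: 21.48
tool_pos: [0.5956, -0.0994, 0.1508]
eef_rot: [0.434, 0.834, 0.124, 0.319]
contact_force: [0.7, 0.0, -0.7]
opening: 0.24
```

```bash
python3 - <<'E'
from h import *
err("y",.026)
p,d=snapshot("side");print(lines("side",p[:,:,::-1].copy()))
E
```

```text
mount err mm [ 0.1  0.6 -1.1] alpha 2.295 tilt [-0.     0.003 -1.   ] clock 21.475 q [ 0.8   1.23 -1.44  2.34  2.12  1.34  0.49] M [0.25 0.44 0.08] F [ 0.7  0.  -0.7]
{'tag': array([0.0216, 0.114 ]), 'y': np.float64(0.0219), 'z': np.float64(0.1137), 'n': (34, 130), 'dy': np.float64(0.3), 'dz': np.float64(-0.3)}
```

Centred. Release and retract.

Request:
apply_moves(
  series=[
    {"x": 0,"y": 0,"z": 0,"wx": 0,"wy": 0,"wz": 0,"fingers": 0},
    {"x": 0,"y": 0,"z": 0,"wx": 0,"wy": 0,"wz": 0,"fingers": 0},
    {"x": 0,"y": 0,"z": 0,"wx": 0,"wy": 0,"wz": 0,"fingers": 0},
    {"x": 0,"y": 0,"z": -0.02,"wx": 0,"wy": 0,"wz": 0,"fingers": 0},
    {"x": 0,"y": 0,"z": -0.025,"wx": 0,"wy": 0,"wz": 0,"fingers": 0},
    {"x": 0,"y": 0,"z": -0.025,"wx": 0,"wy": 0,"wz": 0,"fingers": 0},
    {"x": 0,"y": 0,"z": -0.01,"wx": 0,"wy": 0,"wz": 0,"fingers": 0},
    {"x": 0,"y": 0,"z": 0,"wx": 0,"wy": 0,"wz": 0,"fingers": 0},
  ],
)

```text
clock: 22.52
tool_pos: [0.5531, -0.0954, 0.2005]
eef_rot: [0.43, 0.836, 0.121, 0.319]
contact_force: [-0.2, -0.2, -0.6]
opening: 0.5
```

```bash
python3 - <<'E'
from h import *
err("y",.026)
p,d=snapshot("side");print(lines("side",p[:,:,::-1].copy()))
cv2.imwrite("pics/side9.png",cv2.resize(p[190:390,190:520,::-1],None,fx=2.4,fy=2.4,interpolation=cv2.INTER_CUBIC))
E
```

```text
mount err mm [-0.6 -0.3 64.3] alpha 2.304 tilt [-0.002  0.001 -1.   ] clock 22.525 q [ 0.81  1.05 -1.45  2.43  2.03  1.26  0.38] M [0.17 0.45 0.03] F [-0.2 -0.2 -0.6]
{'tag': array([0.0222, 0.114 ]), 'y': np.float64(0.0221), 'z': np.float64(0.1135), 'n': (48, 206), 'dy': np.float64(-0.1), 'dz': np.float64(-0.4)}
```

View pics/side9.png

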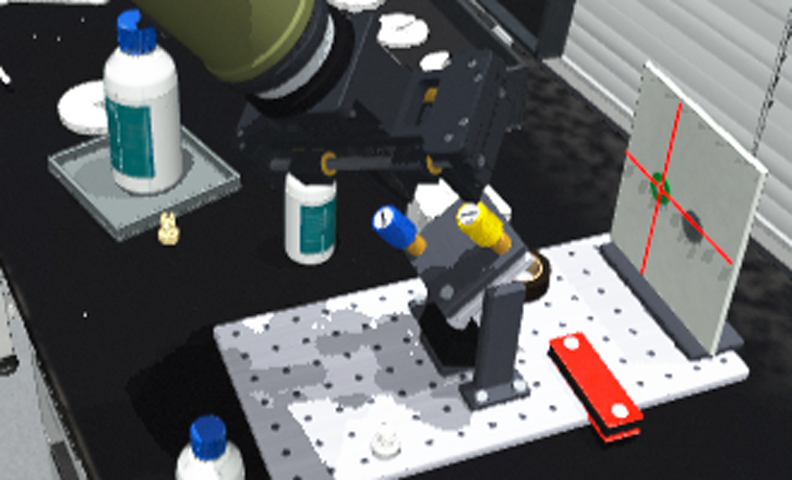

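The bottle stands upright in the tray (foot at about crop (145,185)). The lines cross on the green tag at (660,188), the fingers are off the knobs, and the bystanders look unmoved. Handing in.

```bash
python3 -c "
from plant import *
print(finish_job())"
```

```text
the job is handed in; nothing more can be done
None
```

I moved the large oil bottle into the grey tray and turned both screws until the laser lines crossed on the green tag. I then handed the job in at about 22.5 s; it reports no verdict.

- **Bottle:** it was gripped by its cap and stands upright in the tray, released. The hand was about 5 mm from the measured tray centre at release. I did not measure the bottle itself again, because the later cap search in the top view did not pick it up. The last picture shows it standing there.
- **Setting down:** the bottle took several small steps to reach the floor. The last step was too large, and the contact force read 48 N for a moment before I eased off and opened the fingers. The wrist force limit is 120 N.
- **Screws:** blue turned about +1.0 rad and yellow about −1.67 rad. After letting go, the upright line measured 0.1 mm and the level line 0.4 mm from the tag centre, against the 5 mm allowed.
- **Other things:** the bystanders looked unmoved in the last picture, but I did not measure them.
- **Joint limits:** joint 4 stood at its 2.56 rad limit during the approach to the blue knob and again when backing off it, and joint 3 came within 0.02 rad of its limit of −1.47. No reading was beyond its range.
- **At the end:** the open fingers were about 30 mm clear of the yellow knob.

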